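# Hold the spring probe on the scrap-metal disc

## Task

Take the hand probe out of its stand, aim it upright over the middle of the solid round disc in the tray, and press it straight down so that its spring-loaded nose sinks half-way into the barrel, never all the way. Keep it pressed there, steady, for the reading: the job finishes while you are still holding the probe on the disc. Leave the disc and the other things where they lie.

Things in the scene. Friction and masses are not known exactly. Their poses are not given: they have to be found in the camera images.
- probe_grip (a point): Hand probe, loose, 0.25 kg, upright in its stand, nose down, 150 mm long. Point: middle of its upper grip, 116 mm above the free nose tip; z up along the probe. Grip barrel 30 mm dia., from 30 mm below the point to 34 mm above; under it a black flange 44 mm dia., 8 mm thick, resting on the stand; then a lower barrel 28 mm dia., 58 mm long, and the nose. Grip at any yaw; 40 N is safe.
- probe_tip (a point): Centre of the flat end of the probe's steel nose, 18 mm diameter, which stands 20 mm out of the lower barrel when free. It moves with the nose.
- nose (a joint): How far the spring nose is pushed into the barrel, m: 0 free, 0.016 fully in; half-way is 0.008. Spring: it starts to move at 3 N and needs 0.4 N more per mm (6.2 N half-way, 9.4 N fully in). It springs out again when released.
- stand_top (a point): Centre of the hole in the top of the probe's stand, a fixed grey plastic block 90 x 90 x 90 mm with a round upright hole 34 mm in diameter right through. The probe's lower barrel and nose hang in the hole; its nose tip starts 78 mm below this point, so it must be lifted at least that far.
- tray: Fixed shallow aluminium tray, 170 x 300 mm (x, y), 16 mm high, wall and floor 3 mm. Origin at the centre of its underside. Three steel pieces lie flat in it side by side along its y, about 90 mm apart, in any order.
- disc_top (a point): Centre of the top face of the solid round steel disc, 56 mm diameter, 14 mm thick, 0.25 kg, loose: the piece to be tested.
- ring_top (a point): Centre (over its hole) of the top of the round steel ring, 56 mm outside, 26 mm hole, 14 mm thick. Leave alone.
- square_top (a point): Centre of the top of the square steel plate, 56 x 56 mm, 14 mm thick. Leave alone.
- tub: Clear plastic tub of metal contacts, 90 x 120 mm, 60 mm high, loose, beyond the work. Origin at the centre of its underside. Leave alone.
- pliers: Black-handled pliers, 175 mm long, lying flat beyond the work; origin at the joint, on the bench. Leave alone.
Mind the look-alikes: they are no part of the job. Of the things that look like the part that bears probe_grip, the larger one is meant. What is shaped like the part that bears disc_top but brown is not meant.

How it is judged (in metres and radians):
On the way, in this order (a step that is already met when the one before it is completed fails the run):
1. the probe is lifted out of its stand, held in the fingers, nose free (z of probe_tip in the frame of stand_top above 0 m and contact force between the fingers and probe above 2 N and value of joint nose below 0.002 m), for 0.1 s.
2. the probe is aimed upright over the middle of the disc, nose still free (horizontal distance between probe_tip and disc_top below 0.012 m and angle between probe_grip's own z axis and vertical below 0.17 rad and value of joint nose below 0.002 m and contact force between the fingers and probe above 2 N), for 0.1 s.
3. the nose is pressed half-way in on the disc (horizontal distance between probe_tip and disc_top below 0.012 m and value of joint nose between 0.005 and 0.011 m and contact force between nose and disc above 2 N and contact force between the fingers and probe above 2 N and angle between probe_grip's own z axis and vertical below 0.17 rad), for 0.5 s.
At the end, for the whole second after the job is handed in: Fingers still hold the probe upright (within 10 degrees), tip within 12 mm of the disc's middle, nose steady and 5 to 11 mm in, bearing on the disc with over 2 N; disc within 15 mm of its start, probe touching neither stand nor tray, fingers off the disc. Finishes while holding (all of step 3 and velocity of joint nose between -0.01 and 0.01 m/s and distance of disc_top from where it was at the start of the episode below 0.015 m and contact force between probe and stand below 0.1 N and contact force between probe and tray below 0.1 N and contact force between the fingers and disc below 0.1 N); the arm keeps its last pose, push and grip.
It fails at once if the nose is pushed all the way in (value of joint nose above 0.015 m).
It fails at once if the ring, square plate, tub or pliers are disturbed (distance of any of ring_top, square_top, tub, pliers from where it was at the start of the episode above 0.02 m).
It also fails if it takes over 38 s, if anything falls off the work surface, if the arm or the gripper's body presses on something with over 40 N, if the wrist force passes 120 N, or if a joint passes its speed limit or range.

## Robot

A 6-joint arm with a two-finger parallel gripper is mounted at the origin on the work surface. World frame = base frame: x ahead of the robot, y to its left, z up, the work surface at z = 0. Lengths are in m, angles in degrees, forces in N, time in s.
With the tool pointing down it reaches from about 0.4 to 0.825 m from the base axis. Payload 7 kg.
Tool frame: the origin (TCP) lies on the centre line of the jaws, within the pads' length; the fingertips stand 11 mm ahead of it and the grasp point (between the pads) lies 8 mm behind it; z points along the fingers, y is the line along which they close (so a half turn about z gives the same grasp; the last joint's range is limited). The gripper opens to 88 mm and grips with 3 to 60 N. Pads are 19 mm wide; open, the fingers measure 130 mm over their backs; the gripper's body (78 mm by 193 mm) begins 47 mm behind the grasp point.
Start: joints at [-58.264, 20.546, 0.682, 0, -70.136, -16.507], TCP at [0.177, -0.651, 0.209] pointing down, gripper open.
Joint ranges: [-176.03, 176.03], [-82.01, 121.73], [-58.28, 71.71], [-173.87, 95.51], [-174.79, -0.11], [-173.66, 173.66]. Speed limits (degrees/s): [136.94, 136.94, 172.46, 180, 180, 180].

## Interface

Orientations are given as [roll, pitch, yaw] about the fixed x, y, z axes, in that order (R = Rz(yaw) Ry(pitch) Rx(roll)).
In Python, from plant import r, capture, camera_model, job gives the robot as it stands.
- The arm moves only by the tool drive_tool, never from a script. Its argument "increments" is a list that holds one entry, the list of rows, each a list of 5 numbers: the gripper's target within -1 to 1 (fully open at 1, half-way at 0, shut at -1), then the shift along the tool's x, y, z scaled (see below), then the turn about the tool's z scaled (see below). In form: [[[gripper, tx, ty, tz, roll], ...]]. A call has 1 to 5 rows; each row is the pose to reach, as a shift and turn from the pose commanded when the call began, along the tool's axes at that moment, turning the shorter way round; what a row does not reach only later rows make up. The controller multiplies each number of a shift by 120 mm and each number of a turn by 360 degrees. A row lasts 1/8 s, in which the tool goes at most 62.5 mm and 10.7 degrees, less where a joint would pass 70% of its speed; a pose out of reach is approached as far as the arm can. A call with a number of a shift or a turn outside -1 to 1 is refused whole. A call with a gripper value outside its range is refused whole. The fingers move at their own pace and stop on an object; "squeeze" is the grip in N (left out, the last holds). Time passes only in rows, so rows that repeat a pose let the fingers close. It gives the time, the measured TCP pose, the force, the opening and the grip force at its end, in the units of the state.
- r.get_state(): the state, without advancing time (a new reading comes with each control period).
- capture(name): name is "side" or "top"; returns the picture (384x512x3 uint8, red, green, blue); there is no depth.
- camera_model(name): a dict with "camera_matrix" (3x3 intrinsics, pixels), "k1" (the pictures are not rectified: a ray, as slopes to the right and down, at radius r is drawn at 1 + k1 r^2 times it, then the intrinsics apply), "rvec" (rotation vector, rad) and "tvec" (3), from world to camera coordinates, as OpenCV has them. Camera axes: x right, y down, z forward; pixel columns grow to the right and rows downward; lengths in m; the calibration is good to about 2 mm. A picture is of the moment at which its call begins. camera_model takes no time and is no camera call.
- job.close_job(): hands the job in; it is judged then, once.
The state is a dict: "time_s": time; "joints": joint angles; "qd": joint speeds; "joint_torque": joint torques, N m; "tcp_pos": TCP position; "eef_rot": TCP orientation; "contact_force": force on the tool from outside, world axes, zero at the start; "moment": the same for the moment, N m; "gripper_width": finger opening in m; "gripper_force": force on a finger pad.
Only numpy, scipy, OpenCV 4.12 (cv2) and the standard library are available. Lean on these libraries where they do the work, as an engineer would, in place of code of your own. Each camera call takes 0.05 s, during which the arm holds its last target. There are 200 camera calls.

## Working session

There is one attempt and no reset: what is moved stays moved. The work goes in short steps, Python scripts to look and compute and a tool call to move; the robot and the scene stay as the last step left them, time stands still between calls to the robot, and variables do not carry over. Pictures are saved under pics/ and viewed, at most 10 in all, crops included, and the job is handed in when it is done.

Besides the shell and the picture viewer there is one more tool, called after "Request:" by a JSON object that holds its "fn" and its "kwargs", one argument or row to a line. drive_tool: Moves the arm, as the interface text tells. Its arguments: {"type":"object","properties":{"increments":{"type":"array"},"squeeze":{"type":"number"}},"required":["increments"]}

```bash
mkdir -p pics; cat > h.py <<'E'
import numpy as np, cv2
from plant import r, capture, camera_model, job
def ray(name,u,v):
    m=camera_model(name);K=np.array(m["camera_matrix"]);R=cv2.Rodrigues(np.array(m["rvec"],float))[0];t=np.array(m["tvec"],float).ravel()
    d=cv2.undistortPoints(np.array([[[u,v]]],float),K,np.array([m["k1"],0,0,0.]))[0,0]
    return -R.T@t, R.T@np.array([d[0],d[1],1])
def onz(name,u,v,z):
    c,d=ray(name,u,v);return c+d*(z-c[2])/d[2]
E
python3 - <<'E'
from h import *
for n in("top","side"):
    cv2.imwrite(f"pics/{n}0.png",cv2.cvtColor(capture(n),cv2.COLOR_RGB2BGR)); print(n,ray(n,256,192),camera_model(n)["k1"])
print(r.get_state())
E
```

```text
top (array([0.52101681, 0.01100881, 1.09965853]), array([ 0.04226267,  0.00825762, -0.99920544])) -0.032916600230046444
side (array([ 0.49962743, -0.65375518,  0.66007866]), array([ 0.10226407,  0.76111934, -0.64052739])) 0.011602285826930778
{'time_s': 0.1, 'joints': array([-5.82634206e+01,  2.05873810e+01,  6.40328477e-01, -1.85617285e-02,
       -7.01344370e+01, -1.65093115e+01]), 'qd': array([ 0.01933913, -0.11462762,  0.07121284,  0.07267861,  0.03017794,
       -0.04240691]), 'joint_torque': array([-6.38040674e-04, -5.84164345e+01,  2.93754065e+01,  7.01557070e+00,
        1.01825219e-02, -5.01000056e-05]), 'tcp_pos': array([ 0.17718013, -0.65086911,  0.20792314]), 'eef_rot': array([ 1.79916911e+02, -6.42836700e-03, -1.64779047e+02]), 'contact_force': array([ 0.33736221,  0.33052325, -0.8159727 ]), 'moment': array([ 0.02354429, -0.01067401,  0.00538996]), 'gripper_force': 0.0, 'gripper_width': 0.08752516934817683}
```

View pics/top0.png

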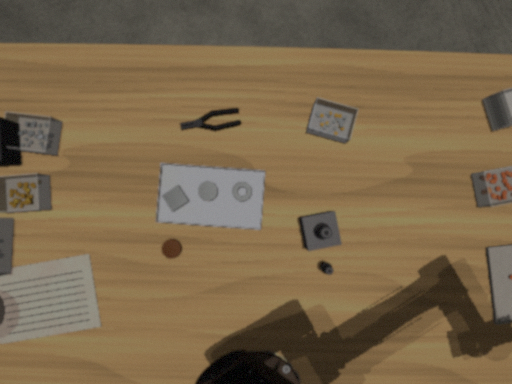

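View pics/side0.png

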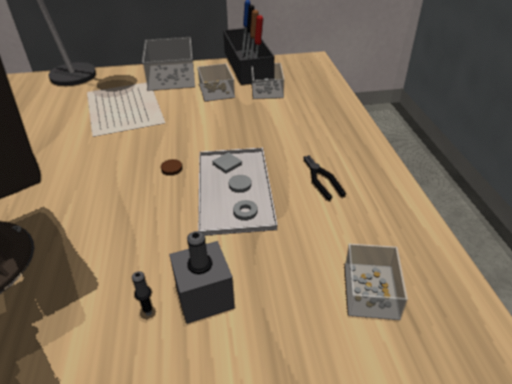

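The top view shows the stand with the probe at about (321,231), and a smaller look-alike at (326,267). In the tray are the square (176,198), the disc (208,190) and the ring (242,191). The brown look-alike is at (172,248). The side view agrees: probe top at (197,238), disc at (240,183).

```bash
python3 - <<'E'
from h import *
T=cv2.imread("pics/top0.png");S=cv2.imread("pics/side0.png")
def blobs(im,x0,y0,x1,y1,lo,hi,name,z):
    g=cv2.GaussianBlur(cv2.cvtColor(im,cv2.COLOR_BGR2GRAY),(3,3),0)[y0:y1,x0:x1]
    m=cv2.inRange(g,lo,hi)
    for c in cv2.findContours(m,cv2.RETR_EXTERNAL,cv2.CHAIN_APPROX_NONE)[0]:
        a=cv2.contourArea(c)
        if a<30: continue
        M=cv2.moments(c);(u,v)=(M['m10']/M['m00']+x0,M['m01']/M['m00']+y0)
        w=cv2.boundingRect(c); print(name,lo,hi,a,(round(u,1),round(v,1)),w[2:],onz(name,u,v,z).round(4))
print(cv2.cvtColor(T,cv2.COLOR_BGR2GRAY)[190,195:255:2]);print(cv2.cvtColor(T,cv2.COLOR_BGR2GRAY)[231,296:346:2])
print(cv2.cvtColor(S,cv2.COLOR_BGR2GRAY)[183,215:265:2])
for h in(145,155,160): blobs(T,162,170,260,222,90,h,"top",.017)
blobs(S,205,155,265,225,60,140,"side",.017)
for h in(45,75,95): blobs(T,290,205,350,252,0,h,"top",.09)
for h in(35,45,55): blobs(S,185,225,215,262,0,h,"side",.162)
for k,o in(("top",T[200:260,290:350]),("side",S[220:320,160:240])):pass
a=cv2.resize(T[200:280,280:360],None,fx=5,fy=5,interpolation=2);b=cv2.resize(S[225:305,160:240],None,fx=5,fy=5,interpolation=2)
cv2.imwrite("pics/c1.png",cv2.convertScaleAbs(np.hstack([a,b]),alpha=1.8))
E
```

```text
[147 142 118 116 117 118 119 122 123 121 119 109 142 146 146 146 148 147
 138 119 123 111 134 145 147 134 117 123 119 146]
[119 108  60  27  60  89  86  89  75  39  15  23  36  70  61  50  63  73
  80  82  85  92 110 117 117]
[175 173 174 177 176 177 166 122 128 128 126 127 126 126 127 127 129 123
 136 177 178 177 173 173 176]
top 90 145 31.0 (171.1, 220.1) (28, 3) [0.4825 0.2577 0.017 ]
top 90 145 434.5 (241.7, 191.2) (24, 25) [0.5684 0.0605 0.017 ]
top 90 145 437.0 (207.9, 190.6) (25, 26) [0.568  0.1561 0.017 ]
top 90 145 64.5 (245.0, 171.0) (48, 4) [0.6257 0.0525 0.017 ]
top 90 145 595.5 (175.2, 197.2) (30, 44) [0.5475 0.248  0.017 ]
top 90 155 4947.0 (210.5, 195.5) (98, 52) [0.5543 0.1484 0.017 ]
top 90 160 4947.0 (210.5, 195.5) (98, 52) [0.5543 0.1484 0.017 ]
side 60 140 373.5 (244.9, 210.6) (25, 20) [0.5684 0.0506 0.017 ]
side 60 140 308.0 (239.5, 183.9) (24, 18) [0.5677 0.147  0.017 ]
side 60 140 347.5 (226.6, 163.3) (31, 19) [0.5448 0.2361 0.017 ]
top 0 45 74.0 (318.7, 230.1) (12, 14) [ 0.4668 -0.1476  0.09  ]
top 0 45 35.0 (302.5, 232.9) (8, 29) [ 0.4586 -0.1052  0.09  ]
top 0 75 250.5 (321.8, 230.9) (19, 19) [ 0.4646 -0.1559  0.09  ]
top 0 75 123.5 (302.7, 232.5) (10, 32) [ 0.4596 -0.1055  0.09  ]
top 0 95 1255.0 (318.3, 230.2) (44, 39) [ 0.4664 -0.1467  0.09  ]
side 0 35 82.0 (199.0, 251.6) (22, 19) [ 0.4703 -0.1908  0.162 ]
side 0 45 279.0 (198.5, 253.1) (24, 20) [ 0.4694 -0.1938  0.162 ]
side 0 55 309.0 (198.4, 252.7) (24, 21) [ 0.4693 -0.1929  0.162 ]
```

View pics/c1.png

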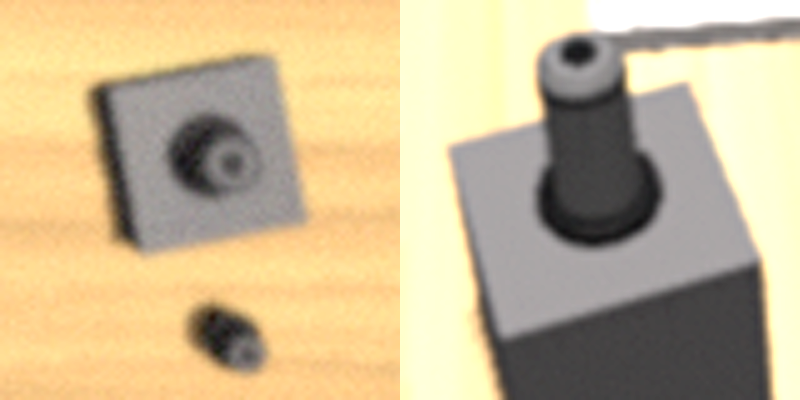

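The crop shows the probe's top cap at top-view pixel (326.4,232.6) and side-view pixel (196,235.5). The two views differ by about 10 mm in the disc's y, so I'll check them against each other.

```bash
python3 - <<'E'
from h import *
def tri(a,b):
    (c1,d1),(c2,d2)=ray("top",*a),ray("side",*b)
    d1/=np.linalg.norm(d1);d2/=np.linalg.norm(d2)
    s=np.linalg.lstsq(np.c_[d1,-d2],c2-c1,rcond=None)[0];p,q=c1+s[0]*d1,c2+s[1]*d2
    return ((p+q)/2).round(4),(p-q).round(4)
print("probe",tri((326.4,232.6),(196,235.5)),onz("top",326.4,232.6,.162),onz("side",196,235.5,.162))
# stand top corners: top crop, side crop (px/5)
st=[((101,85),(450,148)),((272,57),(688,84)),((307,220),(758,262)),((143,250),(505,338))]
A=[];B=[]
for a,b in st:
    a=(a[0]/5+280,a[1]/5+200);b=((b[0]-400)/5+160,b[1]/5+225);A.append(onz("top",*a,.09));B.append(onz("side",*b,.09));print(A[-1].round(4),B[-1].round(4))
print("standmean",np.mean(A,0),np.mean(B,0))
print("disc",tri((207.9,190.6),(239.5,183.9)),"ring",tri((241.7,191.2),(244.9,210.6)))
m=camera_model("side");K=np.array(m["camera_matrix"]);T=camera_model("top");print(K,T["camera_matrix"])
s=r.get_state()["tcp_pos"]
for n in("top","side"):
    m=camera_model(n);print(n,cv2.projectPoints(np.array([[.465,-.156,.162],[.465,-.156,.25],[.568,.15,.25]]),np.array(m["rvec"],float),np.array(m["tvec"],float),np.array(m["camera_matrix"]),np.array([m["k1"],0,0,0.]))[0].reshape(-1,2))
E
```

```text
probe (array([ 0.466 , -0.1552,  0.1624]), array([-0.0022, -0.    ,  0.0001])) [ 0.46484563 -0.1553112   0.162     ] [ 0.46708978 -0.15491171  0.162     ]
[ 0.5002 -0.0984  0.09  ] [ 0.415  -0.1228  0.09  ]
[ 0.5167 -0.1886  0.09  ] [ 0.5008 -0.1053  0.09  ]
[ 0.4314 -0.2081  0.09  ] [ 0.5177 -0.1908  0.09  ]
[ 0.4141 -0.1218  0.09  ] [ 0.4334 -0.2086  0.09  ]
standmean [ 0.46558971 -0.15420814  0.09      ] [ 0.46670735 -0.1568514   0.09      ]
disc (array([0.5684, 0.1572, 0.0087]), array([-0.0001,  0.    , -0.    ])) ring (array([0.5691, 0.0609, 0.0075]), array([-0.0008,  0.    , -0.    ]))
[[428.32222113   0.         256.42217944]
 [  0.         428.32222113 189.46803177]
 [  0.           0.           1.        ]] [[382.92962232   0.         261.6209338 ]
 [  0.         382.92962232 189.28237471]
 [  0.           0.           1.        ]]
top [[326.68168916 232.54178976]
 [333.70350379 235.05189031]
 [196.72332275 185.82962747]]
side [[194.72966285 236.12659625]
 [188.46130883 194.60754634]
 [235.00208577  94.71363112]]
```

Request:
{"fn": "drive_tool", "kwargs": {
  "increments": [
    [[1,-0.3,0.3,0,0],[1,-0.6,0.6,0,0],[1,-0.9,0.89,0,0],[1,-0.9,0.89,0,0]]
  ]
}}

```text
time_s: 0.6
tcp_pos: [0.2547, -0.5175, 0.2091]
eef_rot: [-180.0, 0.0, -164.6]
contact_force: [0.5, -1.3, 0.3]
gripper_width: 0.0878
gripper_force: 0.0
```

Request:
{"fn": "drive_tool", "kwargs": {
  "increments": [
    [[1,-0.3,0.3,0,0],[1,-0.6,0.6,0,0],[1,-0.9,0.89,0,0],[1,-0.9,0.89,0,0]]
  ]
}}

```text
time_s: 1.1
tcp_pos: [0.3308, -0.3868, 0.209]
eef_rot: [-180.0, 0.0, -164.6]
contact_force: [-1.0, -0.5, 0.8]
gripper_width: 0.0875
gripper_force: 0.0
```

Request:
{"fn": "drive_tool", "kwargs": {
  "increments": [
    [[1,-0.3,0.3,0,0],[1,-0.6,0.6,0,0],[1,-0.9,0.89,0,0],[1,-0.9,0.89,0,0]]
  ]
}}

```text
time_s: 1.6
tcp_pos: [0.4071, -0.2559, 0.2087]
eef_rot: [-180.0, 0.0, -164.6]
contact_force: [-0.2, -0.0, -0.0]
gripper_width: 0.0878
gripper_force: 0.0
```

Request:
{"fn": "drive_tool", "kwargs": {
  "increments": [
    [[1,-0.35,0.34,0,0],[1,-0.697,0.681,0,0],[1,-0.697,0.681,0,0],[1,-0.697,0.681,0,0]]
  ]
}}

```text
time_s: 2.1
tcp_pos: [0.4647, -0.1571, 0.2084]
eef_rot: [180.0, -0.1, -164.8]
contact_force: [0.4, -0.2, 0.0]
gripper_width: 0.0879
gripper_force: 0.0
```

```bash
python3 - <<'E'
from h import *
s=r.get_state();print(s["tcp_pos"],s["contact_force"])
a=capture("top")[180:300,260:420,::-1];b=capture("side")[150:270,120:280,::-1]
cv2.imwrite("pics/c2.png",cv2.convertScaleAbs(np.hstack([cv2.resize(x,(400,300),interpolation=2) for x in(a,b)]),alpha=1.8))
E
```

```text
[ 0.46466118 -0.15714006  0.20838936] [ 0.3757261  -0.20552624  0.04353964]
```

View pics/c2.png

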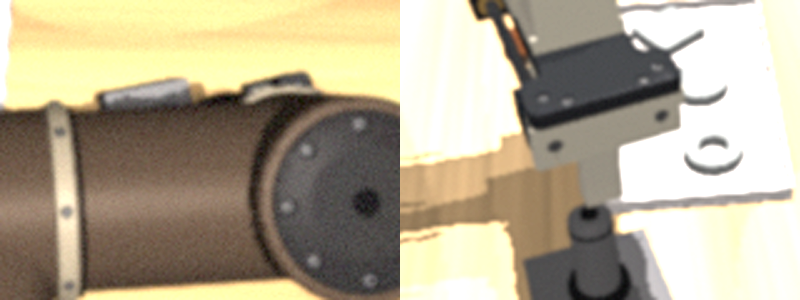

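The gripper sits above the probe. The near finger is at about (600,180) in the right half of the crop and the cap at (590,220), so they line up. Next I descend and grip.

Request:
{"fn": "drive_tool", "kwargs": {
  "increments": [
    [[1,-0.015,0.014,0.2,0],[1,-0.015,0.014,0.4,0],[1,-0.015,0.014,0.6,0],[1,-0.015,0.014,0.72,0],[1,-0.015,0.014,0.72,0]]
  ]
}}

```text
time_s: 2.82
tcp_pos: [0.4654, -0.1549, 0.1217]
eef_rot: [180.0, -0.1, -164.8]
contact_force: [0.2, -0.8, 0.0]
gripper_width: 0.0879
gripper_force: 0.0
```

Request:
{"fn": "drive_tool", "kwargs": {
  "increments": [
    [[-1,0,0,0,0],[-1,0,0,0,0],[-1,0,0,0,0],[-1,0,0,0,0],[-1,0,0,0,0]]
  ],
  "squeeze": 35
}}

```text
time_s: 3.45
tcp_pos: [0.4663, -0.154, 0.1225]
eef_rot: [-180.0, 0.0, -164.8]
contact_force: [0.1, 0.6, -0.6]
gripper_width: 0.0432
gripper_force: 0.0
```

Request:
{"fn": "drive_tool", "kwargs": {
  "increments": [
    [[-1,0,0,0,0],[-1,0,0,0,0],[-1,0,0,0,0],[-1,0,0,0,0],[-1,0,0,0,0]]
  ]
}}

```text
time_s: 4.08
tcp_pos: [0.4663, -0.1541, 0.1224]
eef_rot: [-180.0, 0.0, -164.8]
contact_force: [0.1, -0.0, -1.0]
gripper_width: 0.0295
gripper_force: 35.0
```

Request:
{"fn": "drive_tool", "kwargs": {
  "increments": [
    [[-1,0,0,-0.15,0],[-1,0,0,-0.4,0],[-1,0,0,-0.65,0],[-1,0,0,-0.9,0],[-1,0,0,-0.9,0]]
  ]
}}

```text
time_s: 4.7
tcp_pos: [0.4674, -0.1541, 0.2323]
eef_rot: [-179.9, 0.2, -164.8]
contact_force: [0.5, 0.2, -2.8]
gripper_width: 0.029
gripper_force: 35.0
```

Request:
{"fn": "drive_tool", "kwargs": {
  "increments": [
    [[-1,0,0,0,0],[-1,0,0,0,0]]
  ]
}}

```text
time_s: 4.95
tcp_pos: [0.4655, -0.154, 0.2291]
eef_rot: [180.0, -0.1, -164.8]
contact_force: [0.9, 0.3, -2.4]
gripper_width: 0.0292
gripper_force: 35.0
```

Request:
{"fn": "drive_tool", "kwargs": {
  "increments": [
    [[-1,-0.12,0.19,0,0],[-1,-0.25,0.38,0,0],[-1,-0.38,0.57,0,0],[-1,-0.5,0.76,0,0],[-1,-0.5,0.76,0,0]]
  ]
}}

```text
time_s: 5.58
tcp_pos: [0.5002, -0.0491, 0.2293]
eef_rot: [180.0, -0.1, -164.7]
contact_force: [0.2, -0.4, -2.1]
gripper_width: 0.029
gripper_force: 35.0
```

Request:
{"fn": "drive_tool", "kwargs": {
  "increments": [
    [[-1,-0.12,0.19,0,0],[-1,-0.25,0.38,0,0],[-1,-0.38,0.57,0,0],[-1,-0.5,0.76,0,0],[-1,-0.5,0.76,0,0]]
  ]
}}

```text
time_s: 6.2
tcp_pos: [0.5341, 0.0541, 0.2294]
eef_rot: [-180.0, -0.1, -164.7]
contact_force: [-0.3, -0.8, -2.7]
gripper_width: 0.0291
gripper_force: 35.0
```

Request:
{"fn": "drive_tool", "kwargs": {
  "increments": [
    [[-1,-0.12,0.19,0,0],[-1,-0.25,0.38,0,0],[-1,-0.38,0.57,0,0],[-1,-0.5,0.76,0,0],[-1,-0.5,0.76,0,0]]
  ]
}}

```text
time_s: 6.82
tcp_pos: [0.5687, 0.1595, 0.2297]
eef_rot: [-180.0, -0.0, -164.7]
contact_force: [-0.3, 0.1, -2.1]
gripper_width: 0.0293
gripper_force: 35.0
```

Request:
{"fn": "drive_tool", "kwargs": {
  "increments": [
    [[-1,0,0,0,0],[-1,0,0,0,0]]
  ]
}}

```text
time_s: 7.08
tcp_pos: [0.5679, 0.1569, 0.2304]
eef_rot: [-180.0, -0.0, -164.8]
contact_force: [-0.8, -0.3, -3.4]
gripper_width: 0.0292
gripper_force: 35.0
```

```bash
python3 - <<'E'
from h import *
s=r.get_state();print(s["tcp_pos"],s["contact_force"])
im=capture("side")[:,:,::-1];cv2.imwrite("pics/s3full.png",im)
for n in("top","side"):
    m=camera_model(n);p=s["tcp_pos"];print(n,cv2.projectPoints(np.array([p,p-[0,0,.108],[.568,.157,.017]]),np.array(m["rvec"],float),np.array(m["tvec"],float),np.array(m["camera_matrix"]),np.array([m["k1"],0,0,0.]))[0].reshape(-1,2).round(1).tolist())
cv2.imwrite("pics/s3.png",cv2.convertScaleAbs(cv2.resize(im[80:240,170:330],(600,600),interpolation=2),alpha=1.6))
E
```

```text
[0.5679444  0.15688623 0.23039391] [-0.83748457 -0.33691219 -3.43346106]
top [[195.1, 186.3], [202.1, 188.7], [207.6, 190.6]]
side [[235.1, 101.7], [237.3, 144.8], [239.2, 181.3]]
```

View pics/s3.png

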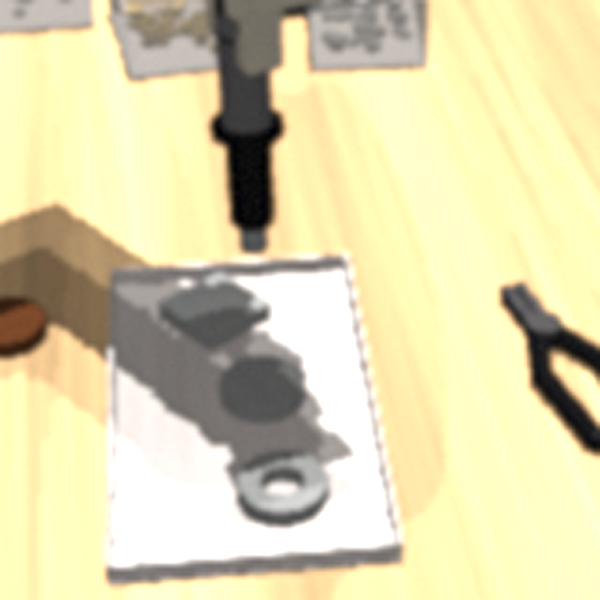

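The held probe hangs upright, with its tip at about (237.7,145.6) against a predicted (237.4,145.7). The disc is at about (239.9,182.7), straight below it. I'll come down in steps.

Request:
{"fn": "drive_tool", "kwargs": {
  "increments": [
    [[-1,0,0,0.15,0],[-1,0,0,0.35,0],[-1,0,0,0.55,0],[-1,0,0,0.72,0],[-1,0,0,0.72,0]]
  ]
}}

```text
time_s: 7.75
tcp_pos: [0.5671, 0.1562, 0.1427]
eef_rot: [-180.0, -0.2, -164.8]
contact_force: [-0.3, 0.8, -1.7]
gripper_width: 0.0289
gripper_force: 35.0
```

Request:
{"fn": "drive_tool", "kwargs": {
  "increments": [
    [[-1,0,0,0,0],[-1,0,0,0,0]]
  ]
}}

```text
time_s: 8.0
tcp_pos: [0.5687, 0.1574, 0.1452]
eef_rot: [180.0, 0.1, -164.8]
contact_force: [0.6, 0.6, -2.3]
gripper_width: 0.0292
gripper_force: 35.0
```

```bash
python3 - <<'E'
from h import *
s=r.get_state();print(s["tcp_pos"],s["contact_force"])
im=capture("side")[:,:,::-1]
cv2.imwrite("pics/s4.png",cv2.convertScaleAbs(cv2.resize(im[110:230,180:300],(600,600),interpolation=2),alpha=2.2))
E
```

```text
[0.56873261 0.15738272 0.14521542] [ 0.56799779  0.59121435 -2.28087259]
```

View pics/s4.png

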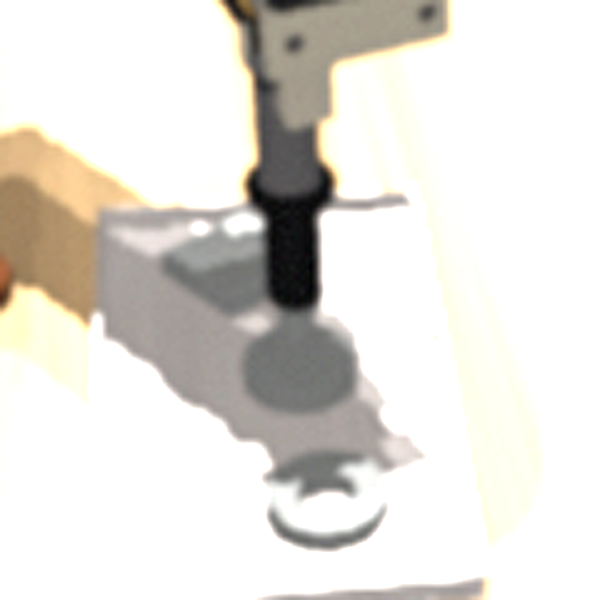

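The nose hangs over the disc: probe axis at crop x≈296, disc centre at about x≈300, which is about 2 mm off. Next I press in small steps and watch the force.

Request:
{"fn": "drive_tool", "kwargs": {
  "increments": [
    [[-1,0,0,0.05,0],[-1,0,0,0.1,0],[-1,0,0,0.12,0],[-1,0,0,0.12,0]]
  ]
}}

```text
time_s: 8.55
tcp_pos: [0.5679, 0.1571, 0.1292]
eef_rot: [-180.0, -0.0, -164.8]
contact_force: [-0.5, -0.3, -2.6]
gripper_width: 0.029
gripper_force: 35.0
```

Request:
{"fn": "drive_tool", "kwargs": {
  "increments": [
    [[-1,0,0,0.02,0],[-1,0,0,0.02,0],[-1,0,0,0.02,0]]
  ]
}}

```text
time_s: 8.93
tcp_pos: [0.5682, 0.1572, 0.1273]
eef_rot: [180.0, 0.0, -164.8]
contact_force: [-0.3, 0.2, -1.0]
gripper_width: 0.0291
gripper_force: 35.0
```

Request:
{"fn": "drive_tool", "kwargs": {
  "increments": [
    [[-1,0,0,0.02,0],[-1,0,0,0.02,0],[-1,0,0,0.02,0]]
  ]
}}

```text
time_s: 9.3
tcp_pos: [0.5684, 0.1572, 0.1251]
eef_rot: [180.0, 0.0, -164.8]
contact_force: [-0.2, 0.0, 1.8]
gripper_width: 0.0289
gripper_force: 35.0
```

Request:
{"fn": "drive_tool", "kwargs": {
  "increments": [
    [[-1,0,0,0.015,0],[-1,0,0,0.015,0],[-1,0,0,0.015,0]]
  ]
}}

```text
time_s: 9.68
tcp_pos: [0.5682, 0.1572, 0.1231]
eef_rot: [-180.0, 0.0, -164.8]
contact_force: [0.2, 0.2, 3.0]
gripper_width: 0.0288
gripper_force: 35.0
```

Request:
{"fn": "drive_tool", "kwargs": {
  "increments": [
    [[-1,0,0,0.02,0],[-1,0,0,0.025,0],[-1,0,0,0.025,0],[-1,0,0,0.025,0],[-1,0,0,0.025,0]]
  ]
}}

```text
time_s: 10.3
tcp_pos: [0.5682, 0.1572, 0.1201]
eef_rot: [-180.0, 0.0, -164.8]
contact_force: [-0.4, -0.1, 4.3]
gripper_width: 0.0289
gripper_force: 35.0
```

Request:
{"fn": "drive_tool", "kwargs": {
  "increments": [
    [[-1,0,0,0,0],[-1,0,0,0,0]]
  ]
}}

```text
time_s: 10.55
tcp_pos: [0.5681, 0.1572, 0.12]
eef_rot: [-180.0, 0.0, -164.8]
contact_force: [-0.2, -0.1, 3.7]
gripper_width: 0.0292
gripper_force: 35.0
```

Request:
{"fn": "drive_tool", "kwargs": {
  "increments": [
    [[-1,0,0,0,0],[-1,0,0,0,0]]
  ]
}}

```text
time_s: 10.8
tcp_pos: [0.5681, 0.1572, 0.12]
eef_rot: [180.0, 0.0, -164.8]
contact_force: [0.2, 0.1, 4.6]
gripper_width: 0.0288
gripper_force: 35.0
```

```bash
python3 - <<'E'
from h import *
F=[]
for i in range(10):
    im=capture("side");s=r.get_state();F.append([*s["contact_force"],s["tcp_pos"][2]])
print(np.mean(F,0),np.std(F,0))
cv2.imwrite("pics/s5.png",cv2.convertScaleAbs(cv2.resize(im[120:220,190:290,::-1],(600,600),interpolation=2),alpha=2.2))
E
```

```text
[ 0.10468855 -0.38949827  4.01108812  0.11996043] [3.81163453e-01 5.34561223e-01 5.54212890e-01 1.62517490e-05]
```

View pics/s5.png

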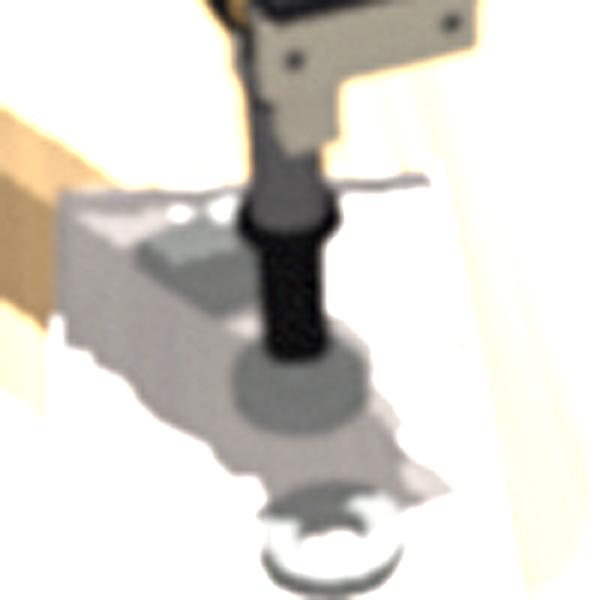

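The nose is pressed near half-way: about 6.4 N on the nose, which is roughly 8 mm, and steady. In the crop the barrel is at (296,355) over the disc centred at about (300,372).

```bash
python3 -c "
from h import *
print(job.close_job())"
```

```text
the job is handed in; nothing more can be done
None
```

I handed the job in with the probe held upright on the disc, its nose about 8 mm in (about 6.4 N on the nose) and steady, tip an estimated 5 mm or less from the disc's middle; no verdict came back.

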